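# Feel the dead-lamp keys of a dry-bath heater and switch on the blocks that are off

### The arm

A 7-joint arm with a two-finger parallel gripper is mounted at the origin on the work surface. World frame = base frame: x ahead of the robot, y to its left, z up, the work surface at z = 0. Lengths are in m, angles in rad, forces in N, time in s.
With the tool pointing down it reaches from about 0.425 to 0.875 m from the base axis. Payload 8.4 kg.
Tool frame: the origin (TCP) lies at the centre of the arm's flange, where the gripper is bolted on; the fingertips stand 182 mm ahead of it and the grasp point (between the pads) lies 164 mm ahead of it (env.finger_overhang is the distance from the TCP to the fingertips, in m); z points along the fingers, y is the line along which they close (so a half turn about z gives the same grasp; the last joint's range is limited). The gripper opens to 87 mm and grips with 3 to 60 N. Pads are 19 mm wide; open, the fingers measure 117 mm over their backs; the gripper's body (75 mm by 190 mm) begins 51 mm behind the grasp point.
Start: joints at [1.218, 0.333, 0.04, 1.465, -0.013, 1.343, -0.059], TCP at [0.163, -0.629, 0.405] pointing down, gripper open.
Joint ranges: [-2.58, 2.58], [-0.38, 2.09], [-1.3, 1.39], [0.25, 2.4], [-1.5, 4.64], [0.08, 2.09], [-2.65, 2.65]. Speed limits (rad/s): [2.22, 2.22, 2.79, 2.79, 3.14, 3.14, 3.14].

### API

Orientations are given as a unit quaternion [w, x, y, z].
In Python, from workcell import env gives the robot as it stands.
- The arm moves only by the tool arm_command, never from a script. Its argument "increments" is a list of rows, each a list of 6 numbers: the shift along the tool's x, y, z in units of 40 mm (1.0 is 40 mm), then the turn, a rotation vector about the tool's x, y, z in units of 6 degrees (1.0 is 6 degrees). In form: [[dx, dy, dz, rx, ry, rz], ...]. A call has 1 to 10 rows; each row is the pose to reach, as a shift and turn from the pose commanded when the call began, along the tool's axes at that moment; what a row does not reach only later rows make up. A row lasts 1/8 s, in which the tool goes at most 62.5 mm and 10.7 degrees, less where a joint would pass 70% of its speed; a pose out of reach is approached as far as the arm can. A call with a gripper value outside its range is refused whole. "hand" is the opening, from -1 (shut) to 1 (fully open), set as the call begins (left out, the last holds). The fingers move at their own pace and stop on an object; the grip force is fixed at half the most. Time passes only in rows, so rows that repeat a pose let the fingers close. It gives the time, the measured TCP pose, the force, the opening and the grip force at its end, in the units of the state.
- env.get_state(): the state, without advancing time (a new reading comes with each control period).
- env.snapshot(name): name is "side" or "top" or "wrist"; returns a dict with "frame" (400x640x3 uint8, red, green, blue), "intrinsics" (3x3 intrinsics, pixels), "dist" ([k1, k2, p1, p2, k3] as OpenCV has them; the pictures are not rectified), "R" (3x3) and "t" (3): a world point X has camera coordinates R X + t. Camera axes: x right, y down, z forward; pixel columns grow to the right and rows downward; lengths in m; the calibration is good to about 2 mm. A picture is of the moment at which its call begins. There is no depth.
- env.job_done(): hands the job in; it is judged then, once.
Trained networks look in the newest picture that a camera, given by its name, has taken for a name from the list of things; names that differ only in an ending like _2 or _b are one class to them, and where a whole thing is asked for, a point or a joint stands for the part that bears it (a point fixed in the world has none). Each returns a list of dicts, best first, with "conf" (0 to 1); they miss things now and then, are a little off and sometimes report something else, mostly with a low value. They report only what shows in the picture. A call takes as long as a camera call.
- env.outline_of(camera, query): "pixels" (400x640 bool, what is visible of it).
- env.pinpoint(camera, query): "at" ([x, y, z] in m, in the coordinates of the camera as it stood for that picture, good to about 4 mm: a listed point, or the origin of a listed thing).
The state is a dict: "clock": time; "joint_pos": joint angles; "qvel": joint speeds; "joint_efforts": joint torques, N m; "tool_pos": TCP position; "ee_rot": TCP orientation; "wrist_force": force on the tool from outside, world axes, zero at the start; "wrist_torque": the same for the moment, N m; "gripper_width": finger opening in m; "gripper_force": force on a finger pad.
Only numpy, scipy, OpenCV 4.12 (cv2) and the standard library are available. Lean on these libraries where they do the work, as an engineer would, in place of code of your own. Each camera call takes 0.05 s, during which the arm holds its last target. There are 200 camera calls.

### The job

All four blocks of the dry-bath heater must be on for the afternoon's samples, but the lamps in its latching keys are dead: feel each key lightly, and push only those that still stand out, all the way home so that they catch and stay in. A key that is already in belongs to a block that is heating, and a second push would switch it off, so leave those as they are; leave the things around the heater where they are too.

Things in the scene. Friction and masses are not known exactly. Their poses are not given: they have to be found in the camera images.
- heater: four-block dry-bath heater, 250 mm deep (x), 340 wide (y), fixed; origin under its centre, z up, x from panel to blocks. Deck 85 mm high; tubes in the aluminium blocks reach 160 mm. The side facing the robot is a grey panel sloping up at 20 deg (50 mm high at the lip, 85 at the top edge) with four like latching keys 72 mm apart: grey round caps, 23 mm across, in black bezels 30 mm across, 4.5 mm high
- key1 (a point): point on the panel's surface under the centre of the leftmost key (seen from the robot); z points square out of the panel, along the key's travel, y to the left along the row, x up the slope. An OFF key stands out, the face of its cap 20 mm off the panel; an ON key is latched in, face 14.3 mm off the panel. Which is which is not given and must be felt; any mix can occur
- key2 (a point): the same point for the second key from the left. One full push switches an off key on: it goes over about 8.7 mm in, stops 9.8 mm in (face 10.2 mm off the panel), and when let go rests 5.7 mm in (face 14.3). Pushed less, it springs back out. Pushing an on key again to the stop switches its block off: from 7.9 mm in on (face 12.1) it counts as pushed
- key3 (a point): the same point for the third key from the left. The spring gives way above a touch of about 4 N, in or out; under 3 N the key moves at most 0.5 mm. An out key needs about 9 N to go over, with a snap; an in key is at 7.9 mm with about 5 N. Pushing fast adds up to 1 N. 15 N drives any key to its stop
- key4 (a point): the same point for the rightmost key. In the rules, joints key_a to key_d are the travels of the four caps (0 out, 0.0057 m latched, 0.0098 m at the stop), in no fixed order along the panel; they are not given
- tube_rack: white tube rack with capped tubes, 70 x 190 x 82 mm, loose, beside the heater; origin under its centre
- tip_box: pipette-tip box with blue lid, 86 x 124 x 70 mm, loose, beside the heater; origin under its centre
- reagent: reagent bottle, 48 mm across, 100 mm high, loose; origin under its centre
- beaker: clear plastic beaker, 70 mm across, 85 mm high, loose; origin under its centre
- lab_timer: flat lab timer, 62 x 66 x 16 mm, lying in front of the heater, loose; origin under its centre
- marker: marker pen, 125 mm long (x), 12 mm thick, lying in front of the heater, loose; origin under its middle
- forceps: steel forceps, 120 mm long (x), 5 mm thick, lying along the row on the 30 mm ledge between panel and blocks, loose; origin under its middle

How it is judged:
By the outcome, as a careful person would: the job done as asked, in the order asked, and still so for the second after the job is handed in, with the robot touching nothing.
It also fails if it takes over 64 s, if anything falls off the work surface, if the arm or the gripper's body presses on something with over 40 N, if the wrist force passes 120 N, or if a joint passes its speed limit or range.

## Working session

There is one attempt and no reset: what is moved stays moved. The work goes in short steps, Python scripts to look and compute and a tool call to move; the robot and the scene stay as the last step left them, time stands still between calls to the robot, and variables do not carry over. Pictures are saved under pics/ and viewed, at most 10 in all, crops included, and the job is handed in when it is done.

Besides the shell and the picture viewer there is one more tool, called as name(argument=value, ...) on one line, values as JSON. arm_command: Moves the arm, as the interface text tells. Its arguments: {"type":"object","properties":{"increments":{"type":"array"},"hand":{"type":"number"}},"required":["increments"]}

```bash
mkdir -p pics; cat > h.py <<'E'
import numpy as np,cv2
from workcell import env
from scipy.spatial.transform import Rotation as Ro
def snap(n,f=None):
    s=env.snapshot(n)
    if f: cv2.imwrite('pics/'+f,s['frame'][:,:,::-1])
    return s
def pin(n,s,q):
    o=env.pinpoint(n,q)
    return [(np.round(np.array(s['R']).T@(np.array(d['at'])-s['t']),4),round(d['conf'],2)) for d in o[:5]]
def tool():
    st=env.get_state();q=st['ee_rot'];return st,np.array(st['tool_pos']),Ro.from_quat([q[1],q[2],q[3],q[0]])
E
python3 - <<'E'
from h import *
for n in ['side','top']:
    s=snap(n,n+'1.png')
    print(n,-np.array(s['R']).T@s['t'])
    for q in ['heater','key1','key2','key3','key4','forceps','beaker','reagent','tube_rack','tip_box','lab_timer','marker']: print(q,pin(n,s,q))
st,p,R=tool();print(st['clock'],p,R.as_matrix(),st['wrist_force'],st['gripper_width'])
E
```

```text
side [ 0.198341   -0.66830583  0.84875829]
heater [(array([0.6709, 0.0689, 0.0017]), 0.82)]
key1 [(array([0.6057, 0.0076, 0.0668]), 0.73), (array([0.5834, 0.0774, 0.0677]), 0.72), (array([0.5597, 0.1477, 0.0699]), 0.68), (array([ 0.6291, -0.0606,  0.0697]), 0.65), (array([ 7.870e-01, -1.724e-01, -1.000e-04]), 0.46)]
key2 [(array([0.6057, 0.0076, 0.0668]), 0.73), (array([0.5834, 0.0774, 0.0677]), 0.72), (array([0.5597, 0.1477, 0.0699]), 0.68), (array([ 0.6291, -0.0606,  0.0697]), 0.65), (array([ 7.870e-01, -1.724e-01, -1.000e-04]), 0.46)]
key3 [(array([0.6057, 0.0076, 0.0668]), 0.73), (array([0.5834, 0.0774, 0.0677]), 0.72), (array([0.5597, 0.1477, 0.0699]), 0.68), (array([ 0.6291, -0.0606,  0.0697]), 0.65), (array([ 7.870e-01, -1.724e-01, -1.000e-04]), 0.46)]
key4 [(array([0.6057, 0.0076, 0.0668]), 0.73), (array([0.5834, 0.0774, 0.0677]), 0.72), (array([0.5597, 0.1477, 0.0699]), 0.68), (array([ 0.6291, -0.0606,  0.0697]), 0.65), (array([ 7.870e-01, -1.724e-01, -1.000e-04]), 0.46)]
forceps [(array([ 0.6363, -0.1919,  0.0017]), 0.64)]
beaker [(array([ 0.4472,  0.2746, -0.0025]), 0.81)]
[... 1133 characters left out ...]
8]), 0.7)]
beaker [(array([0.4472, 0.2719, 0.0025]), 0.95)]
reagent [(array([ 0.639 , -0.1922,  0.0013]), 0.62)]
tube_rack [(array([0.6149, 0.3417, 0.0043]), 0.79)]
tip_box [(array([ 0.7837, -0.1729, -0.0014]), 0.7), (array([0.581 , 0.0774, 0.0702]), 0.62), (array([0.5602, 0.1436, 0.0693]), 0.48)]
lab_timer [(array([ 0.5116, -0.0382,  0.0021]), 0.76), (array([ 0.6265, -0.06  ,  0.0664]), 0.43)]
marker [(array([0.4906, 0.1059, 0.0064]), 0.76)]
1.3 [ 0.1632063  -0.62915119  0.4047485 ] [[ 9.67962994e-01  2.51092895e-01  1.80956915e-05]
 [ 2.51092894e-01 -9.67962993e-01  4.46567781e-05]
 [ 2.87289594e-05 -3.86824091e-05 -9.99999999e-01]] [-0.22321838  0.34442783 -0.04114692] 0.08689431425874829
```

View pics/top1.png

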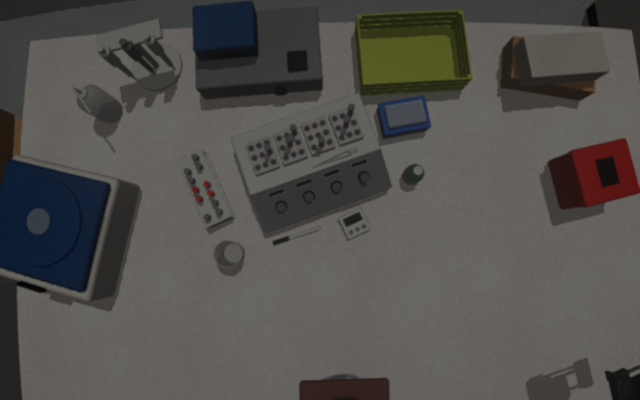

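```bash
cat >> h.py <<'E'
K=np.array([[.5598,.1455,.0690],[.5824,.0742,.0690],[.6064,.0089,.0690],[.6279,-.0627,.0690]])
c=K.mean(0);v=K[0]-K[3]+(K[1]-K[2])/3;yaw=np.arctan2(-v[0],v[1])
yh=np.array([-np.sin(yaw),np.cos(yaw),0]);xh=np.array([np.cos(yaw),np.sin(yaw),0])
a=np.radians(20);n=-np.sin(a)*xh+np.array([0,0,np.cos(a)]);xs=np.cos(a)*xh+np.array([0,0,np.sin(a)])
KP=[c+yh*.072*k for k in (1.5,.5,-.5,-1.5)]
RT=Ro.from_matrix(np.c_[xs,-yh,-n])
def goal(key,h,off=0):  # tip h above panel
    return c+yh*.072*(2.5-key)+n*(h+env.finger_overhang)+xs*off
def cmd(p1):
    st,p,R=tool()
    return np.round(np.r_[R.inv().apply(p1-p)/.04,np.degrees((R.inv()*RT).as_rotvec())/6],3)
def rel():
    st,p,R=tool();d=p-env.finger_overhang*n-c
    return dict(t=st['clock'],along=d@yh/.072,up=d@xs,h=d@n,F=np.dot(st['wrist_force'],n),Fw=np.round(st['wrist_force'],2))
E
python3 - <<'E'
from h import *
print(np.degrees(yaw),c,np.round(KP,4),env.finger_overhang)
print(cmd(goal(4,.08)),goal(4,.08))
E
```

```text
18.310284573361184 [0.594125 0.041475 0.069   ] [[ 0.5602  0.144   0.069 ]
 [ 0.5828  0.0757  0.069 ]
 [ 0.6054  0.0073  0.069 ]
 [ 0.6281 -0.0611  0.069 ]] 0.1822
[ 12.578 -10.682   2.235   0.109   3.332  -0.622] [ 0.54291737 -0.08923026  0.31538741]
```

The top view shows the heater with its keys at about (281,206), (309,196), (336,186) and (364,177). The forceps are on the ledge at (335,157), the timer at (355,223) and the marker at (297,236), and there is free space over the panel.

arm_command(increments=[[12.6,-10.7,0.3,0.1,3.3,-0.6],[12.6,-10.7,0.3,0.1,3.3,-0.6],[12.6,-10.7,0.3,0.1,3.3,-0.6],[12.6,-10.7,0.3,0.1,3.3,-0.6],[12.6,-10.7,0.3,0.1,3.3,-0.6],[12.6,-10.7,0.3,0.1,3.3,-0.6],[12.6,-10.7,0.3,0.1,3.3,-0.6],[12.6,-10.7,0.3,0.1,3.3,-0.6],[12.6,-10.7,0.3,0.1,3.3,-0.6],[12.6,-10.7,0.3,0.1,3.3,-0.6]], hand=-1)

```text
clock: 2.55
tool_pos: [0.5235, -0.1163, 0.3938]
ee_rot: [-0.027, 0.973, 0.155, 0.17]
wrist_force: [0.7, -1.6, 0.3]
gripper_width: 0.0018
gripper_force: 0.0
```

```bash
python3 - <<'E'
from h import *
print(cmd(goal(4,.05)),rel())
E
```

```text
[-0.031 -0.495  2.823  0.022  0.025 -0.021] {'t': 2.55, 'along': np.float64(-1.771726305118034), 'up': np.float64(0.0014894069515470915), 'h': np.float64(0.16294643044489565), 'F': np.float64(0.22444118039009017), 'Fw': array([ 0.67, -1.55,  0.29])}
```

arm_command(increments=[[0,-0.5,1.4,0,0,0],[0,-0.5,2.8,0,0,0],[0,-0.5,2.8,0,0,0],[0,-0.5,2.8,0,0,0],[0,-0.5,2.8,0,0,0]])

```text
clock: 3.18
tool_pos: [0.553, -0.088, 0.2905]
ee_rot: [-0.026, 0.973, 0.155, 0.171]
wrist_force: [0.3, 0.1, -0.7]
gripper_width: 0.0001
gripper_force: 0.0
```

```bash
python3 - <<'E'
from h import *
print(cmd(goal(4,.026)),rel())
s=snap('wrist','w1.png')
print([(k,np.round(k0,4)) for k0,k in pin('wrist',s,'key1')])
E
```

```text
[-0.02  -0.052  0.679  0.039  0.006 -0.024] {'t': 3.175, 'along': np.float64(-1.5275793379588531), 'up': np.float64(0.0008210050637646499), 'h': np.float64(0.05316681201888707), 'F': np.float64(-0.8181526747879839), 'Fw': array([ 0.33,  0.06, -0.75])}
[(0.83, array([0.5593, 0.1441, 0.0725]))]
```

View pics/w1.png

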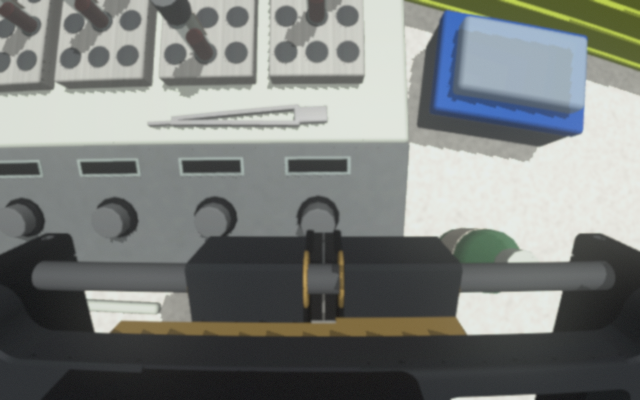

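The wrist view shows the closed fingertips at (323,235), just over key 4's cap at (318,215), with nothing in the way. I'll touch the bare panel between keys 3 and 4 first to get a height reference.

arm_command(increments=[[0,-0.95,0,0,0,0],[0,-0.95,0.5,0,0,0],[0,-0.95,1.0,0,0,0],[0,-0.95,1.1,0,0,0],[0,-0.95,1.1,0,0,0],[0,-0.95,1.1,0,0,0]])

```text
clock: 4.03
tool_pos: [0.5551, -0.0468, 0.2476]
ee_rot: [-0.027, 0.973, 0.155, 0.17]
wrist_force: [-0.1, -0.4, 0.1]
gripper_width: 0.0003
gripper_force: 0.0
```

```bash
python3 - <<'E'
from h import *
print(rel())
E
```

```text
{'t': 4.025, 'along': np.float64(-0.9932274009361953), 'up': np.float64(0.00018471808982610896), 'h': np.float64(0.00780745168011884), 'F': np.float64(0.18856212511065354), 'Fw': array([-0.08, -0.43,  0.12])}
```

Now lower it 1 mm per row, 6 rows, to 3 mm.

arm_command(increments=[[0,0,0.025,0,0,0],[0,0,0.05,0,0,0],[0,0,0.075,0,0,0],[0,0,0.1,0,0,0],[0,0,0.125,0,0,0],[0,0,0.125,0,0,0]])

```text
clock: 4.78
tool_pos: [0.5565, -0.0459, 0.2418]
ee_rot: [-0.027, 0.973, 0.156, 0.17]
wrist_force: [0.1, 0.2, 1.1]
gripper_width: 0.0007
gripper_force: 0.0
```

```bash
python3 - <<'E'
from h import *
print(rel())
E
```

```text
{'t': 4.775, 'along': np.float64(-0.9883498303436304), 'up': np.float64(-0.0003014201746857231), 'h': np.float64(0.0018118895443620584), 'F': np.float64(0.9496474830638533), 'Fw': array([0.05, 0.21, 1.05])}
```

arm_command(increments=[[0,0,0.025,0,0,0],[0,0,0.025,0,0,0],[0,0,0.025,0,0,0]])

```text
clock: 5.15
tool_pos: [0.5568, -0.0458, 0.241]
ee_rot: [-0.027, 0.973, 0.156, 0.17]
wrist_force: [-0.2, -0.6, 0.0]
gripper_width: 0.0005
gripper_force: 0.0
```

```bash
python3 - <<'E'
from h import *
print(rel())
E
```

```text
{'t': 5.15, 'along': np.float64(-0.9885242542633716), 'up': np.float64(-0.00026346312473953307), 'h': np.float64(0.0009167278410518484), 'F': np.float64(0.17901094667731599), 'Fw': array([-0.23, -0.59,  0.04])}
```

arm_command(increments=[[0,0,0.025,0,0,0],[0,0,0.025,0,0,0],[0,0,0.025,0,0,0]])

```text
clock: 5.52
tool_pos: [0.5571, -0.0458, 0.24]
ee_rot: [-0.027, 0.973, 0.156, 0.17]
wrist_force: [0.2, -0.6, -0.3]
gripper_width: 0.0003
gripper_force: 0.0
```

```bash
python3 - <<'E'
from h import *
print(rel())
E
```

```text
{'t': 5.525, 'along': np.float64(-0.9889399511908503), 'up': np.float64(-0.00026444615279940317), 'h': np.float64(-8.085481397034505e-05), 'F': np.float64(-0.27325343152598813), 'Fw': array([ 0.2 , -0.59, -0.29])}
```

arm_command(increments=[[0,0,0.025,0,0,0],[0,0,0.025,0,0,0],[0,0,0.025,0,0,0]])

```text
clock: 5.9
tool_pos: [0.5574, -0.0457, 0.2391]
ee_rot: [-0.027, 0.973, 0.156, 0.17]
wrist_force: [-0.1, -0.8, 0.4]
gripper_width: 0.0002
gripper_force: 0.0
```

```bash
python3 - <<'E'
from h import *
print(rel())
E
```

```text
{'t': 5.9, 'along': np.float64(-0.9889060151755349), 'up': np.float64(-0.0002732964185182695), 'h': np.float64(-0.0010918488991372359), 'F': np.float64(0.47358184557896443), 'Fw': array([-0.09, -0.8 ,  0.38])}
```

arm_command(increments=[[0,0,0.025,0,0,0],[0,0,0.025,0,0,0],[0,0,0.025,0,0,0]])

```text
clock: 6.28
tool_pos: [0.5577, -0.0456, 0.2386]
ee_rot: [-0.027, 0.973, 0.156, 0.17]
wrist_force: [-4.8, -0.4, 7.1]
gripper_width: 0.0003
gripper_force: 3.8
```

```bash
python3 - <<'E'
from h import *
print(rel())
E
```

```text
{'t': 6.275, 'along': np.float64(-0.9888276152293771), 'up': np.float64(-0.00016843709364513994), 'h': np.float64(-0.001705258530602726), 'F': np.float64(8.319428286001987), 'Fw': array([-4.82, -0.43,  7.14])}
```

Contact: the panel is at h = -1.5 mm. I'll correct for that, back off and go over key 4.

```bash
cat >> h.py <<'E'
c=c-.0015*n
E
python3 -c "
from h import *
print(cmd(goal(4,.024)))"
```

```text
[ 0.004  0.921 -0.604  0.015  0.033 -0.019]
```

arm_command(increments=[[0,0,-0.7,0,0,0],[0,0.92,-0.7,0,0,0],[0,0.92,-0.6,0,0,0],[0,0.92,-0.6,0,0,0],[0,0.92,-0.6,0,0,0]])

```text
clock: 6.9
tool_pos: [0.5613, -0.0821, 0.2606]
ee_rot: [-0.027, 0.973, 0.156, 0.17]
wrist_force: [-0.2, 0.0, 0.4]
gripper_width: 0.0003
gripper_force: 0.0
```

```bash
python3 - <<'E'
from h import *
print(rel(),cmd(goal(4,.019)))
E
```

```text
{'t': 6.9, 'along': np.float64(-1.4865943458811113), 'up': np.float64(-0.00023235817083278737), 'h': np.float64(0.023230280887938697), 'F': np.float64(0.4324535715967994), 'Fw': array([-0.24,  0.03,  0.38])} [ 0.006  0.024  0.106  0.003  0.036 -0.011]
```

arm_command(increments=[[0,0,0.05,0,0,0],[0,0,0.08,0,0,0],[0,0,0.11,0,0,0],[0,0,0.11,0,0,0],[0,0,0.11,0,0,0]])

```text
clock: 7.52
tool_pos: [0.5629, -0.0825, 0.2567]
ee_rot: [-0.027, 0.973, 0.156, 0.17]
wrist_force: [-0.8, 0.8, 0.7]
gripper_width: 0.0003
gripper_force: 0.7
```

```bash
python3 - <<'E'
from h import *
print(rel())
E
```

```text
{'t': 7.525, 'along': np.float64(-1.49813633059125), 'up': np.float64(-0.00024759659152705796), 'h': np.float64(0.019109365800800835), 'F': np.float64(0.8173791423209591), 'Fw': array([-0.79,  0.84,  0.69])}
```

arm_command(increments=[[0,0,0.025,0,0,0],[0,0,0.05,0,0,0],[0,0,0.05,0,0,0],[0,0,0.05,0,0,0]])

```text
clock: 8.02
tool_pos: [0.5635, -0.0825, 0.2547]
ee_rot: [-0.027, 0.973, 0.156, 0.17]
wrist_force: [-0.9, 0.3, -0.1]
gripper_width: 0.0006
gripper_force: 0.0
```

```bash
python3 - <<'E'
from h import *
print(rel())
E
```

```text
{'t': 8.025, 'along': np.float64(-1.501689369716009), 'up': np.float64(-0.00038861220895303243), 'h': np.float64(0.017011952639319407), 'F': np.float64(0.20577999968946672), 'Fw': array([-0.91,  0.27, -0.06])}
```

arm_command(increments=[[0,0,0.025,0,0,0],[0,0,0.05,0,0,0],[0,0,0.06,0,0,0],[0,0,0.07,0,0,0],[0,0,0.07,0,0,0],[0,0,0.07,0,0,0]])

```text
clock: 8.78
tool_pos: [0.5645, -0.0821, 0.2521]
ee_rot: [-0.027, 0.973, 0.156, 0.17]
wrist_force: [-0.2, 0.5, 0.8]
gripper_width: 0.0003
gripper_force: 0.0
```

```bash
python3 - <<'E'
from h import *
print(rel())
E
```

```text
{'t': 8.775, 'along': np.float64(-1.4994255547579693), 'up': np.float64(-0.00028447875856375446), 'h': np.float64(0.014276284189035674), 'F': np.float64(0.743408399642354), 'Fw': array([-0.21,  0.55,  0.78])}
```

arm_command(increments=[[0,0,0.015,0,0,0],[0,0,0.015,0,0,0],[0,0,0.015,0,0,0]])

```text
clock: 9.15
tool_pos: [0.5647, -0.082, 0.2516]
ee_rot: [-0.027, 0.973, 0.156, 0.17]
wrist_force: [-0.7, -0.2, 0.4]
gripper_width: 0.0003
gripper_force: 0.2
```

```bash
python3 - <<'E'
from h import *
print(rel())
E
```

```text
{'t': 9.15, 'along': np.float64(-1.50009442270318), 'up': np.float64(-0.00028528739771521515), 'h': np.float64(0.01370767546814332), 'F': np.float64(0.6341583880684382), 'Fw': array([-0.66, -0.2 ,  0.42])}
```

arm_command(increments=[[0,0,0.012,0,0,0],[0,0,0.012,0,0,0],[0,0,0.012,0,0,0]])

```text
clock: 9.52
tool_pos: [0.5648, -0.082, 0.2512]
ee_rot: [-0.027, 0.973, 0.156, 0.17]
wrist_force: [-1.1, 0.0, 1.8]
gripper_width: 0.0004
gripper_force: 1.2
```

```bash
python3 - <<'E'
from h import *
print(rel())
E
```

```text
{'t': 9.525, 'along': np.float64(-1.5003336974264985), 'up': np.float64(-0.0002724557983342524), 'h': np.float64(0.013272890043896922), 'F': np.float64(2.039515664444405), 'Fw': array([-1.1 ,  0.02,  1.79])}
```

Key 4 is in: I touched it at 13.5 mm with about 2 N. I'll leave it and go to key 3.

arm_command(increments=[[0,0,-0.3,0,0,0],[0,-1,-0.3,0,0,0],[0,-1.8,-0.28,0,0,0],[0,-1.8,-0.28,0,0,0],[0,-1.8,-0.16,0,0,0],[0,-1.8,-0.13,0,0,0],[0,-1.8,-0.1,0,0,0],[0,-1.8,-0.1,0,0,0],[0,-1.8,-0.1,0,0,0]])

```text
clock: 10.65
tool_pos: [0.5411, -0.0141, 0.2548]
ee_rot: [-0.027, 0.973, 0.155, 0.17]
wrist_force: [-1.0, -0.4, -0.5]
gripper_width: 0.0002
gripper_force: 0.0
```

```bash
python3 - <<'E'
from h import *
print(rel())
E
```

```text
{'t': 10.65, 'along': np.float64(-0.5020027235291541), 'up': np.float64(-0.0001593573387295606), 'h': np.float64(0.01708529511970815), 'F': np.float64(-0.041575327789606153), 'Fw': array([-1.04, -0.44, -0.45])}
```

No resistance at 17 mm, so key 3 is probably in as well. I'll feel for its face gently.

arm_command(increments=[[0,0,0.03,0,0,0],[0,0,0.06,0,0,0],[0,0,0.085,0,0,0],[0,0,0.085,0,0,0],[0,0,0.085,0,0,0]])

```text
clock: 11.28
tool_pos: [0.5422, -0.0136, 0.2516]
ee_rot: [-0.027, 0.973, 0.156, 0.17]
wrist_force: [0.3, -0.3, 0.3]
gripper_width: 0.0004
gripper_force: 0.2
```

```bash
python3 - <<'E'
from h import *
print(rel(),env.get_state()['gripper_force'])
E
```

```text
{'t': 11.275, 'along': np.float64(-0.4999380255764443), 'up': np.float64(-0.0001759750294003463), 'h': np.float64(0.013696112353115865), 'F': np.float64(0.18074004191307694), 'Fw': array([ 0.28, -0.33,  0.25])} 0.23122698548831977
```

arm_command(increments=[[0,0,0.01,0,0,0],[0,0,0.01,0,0,0],[0,0,0.01,0,0,0]])

```text
clock: 11.65
tool_pos: [0.5423, -0.0136, 0.2513]
ee_rot: [-0.027, 0.973, 0.156, 0.17]
wrist_force: [-1.5, -0.3, 1.3]
gripper_width: 0.0004
gripper_force: 1.1
```

```bash
python3 - <<'E'
from h import *
print(rel(),env.get_state()['gripper_force'])
E
```

```text
{'t': 11.65, 'along': np.float64(-0.4999988417924963), 'up': np.float64(-0.00017321065908755808), 'h': np.float64(0.013334197324411195), 'F': np.float64(1.7270065729469903), 'Fw': array([-1.46, -0.27,  1.3 ])} 1.0668126833080116
```

Key 3 is in too. On to key 2.

arm_command(increments=[[0,0,-0.3,0,0,0],[0,-1,-0.3,0,0,0],[0,-1.8,-0.28,0,0,0],[0,-1.8,-0.28,0,0,0],[0,-1.8,-0.16,0,0,0],[0,-1.8,-0.13,0,0,0],[0,-1.8,-0.1,0,0,0],[0,-1.8,-0.1,0,0,0],[0,-1.8,-0.1,0,0,0]])

```text
clock: 12.78
tool_pos: [0.5186, 0.0543, 0.255]
ee_rot: [-0.027, 0.973, 0.155, 0.17]
wrist_force: [-0.3, 0.0, 0.7]
gripper_width: 0.0003
gripper_force: 0.0
```

```bash
python3 - <<'E'
from h import *
print(rel(),env.get_state()['gripper_force'])
E
```

```text
{'t': 12.775, 'along': np.float64(0.49797256595047823), 'up': np.float64(1.1059822700524368e-05), 'h': np.float64(0.017208378021156746), 'F': np.float64(0.7818525321164824), 'Fw': array([-0.3 ,  0.01,  0.73])} 0.0
```

arm_command(increments=[[0,0,0.03,0,0,0],[0,0,0.06,0,0,0],[0,0,0.09,0,0,0],[0,0,0.09,0,0,0],[0,0,0.09,0,0,0]])

```text
clock: 13.4
tool_pos: [0.5197, 0.0548, 0.2516]
ee_rot: [-0.027, 0.973, 0.156, 0.17]
wrist_force: [-0.3, 0.4, 1.2]
gripper_width: 0.0002
gripper_force: 0.5
```

```bash
python3 - <<'E'
from h import *
print(rel(),env.get_state()['gripper_force'])
E
```

```text
{'t': 13.4, 'along': np.float64(0.500112604820024), 'up': np.float64(-9.661559528661462e-06), 'h': np.float64(0.013621015320766759), 'F': np.float64(1.1318804965531692), 'Fw': array([-0.27,  0.41,  1.16])} 0.4864557131077163
```

arm_command(increments=[[0,0,0.01,0,0,0],[0,0,0.01,0,0,0],[0,0,0.01,0,0,0]])

```text
clock: 13.78
tool_pos: [0.5198, 0.0548, 0.2513]
ee_rot: [-0.027, 0.973, 0.156, 0.17]
wrist_force: [-1.3, -1.0, 2.5]
gripper_width: 0.0003
gripper_force: 1.4
```

```bash
python3 - <<'E'
from h import *
print(rel(),env.get_state()['gripper_force'])
E
```

```text
{'t': 13.775, 'along': np.float64(0.5001718553857634), 'up': np.float64(1.3122634719101099e-05), 'h': np.float64(0.013257973939022172), 'F': np.float64(2.933851393526139), 'Fw': array([-1.34, -0.96,  2.55])} 1.4328300119573742
```

Key 2 is in. On to key 1.

arm_command(increments=[[0,0,-0.3,0,0,0],[0,-1,-0.3,0,0,0],[0,-1.8,-0.28,0,0,0],[0,-1.8,-0.28,0,0,0],[0,-1.8,-0.16,0,0,0],[0,-1.8,-0.13,0,0,0],[0,-1.8,-0.1,0,0,0],[0,-1.8,-0.1,0,0,0],[0,-1.8,-0.1,0,0,0]])

```text
clock: 14.9
tool_pos: [0.4962, 0.1227, 0.255]
ee_rot: [-0.027, 0.973, 0.155, 0.17]
wrist_force: [0.3, -0.1, -0.1]
gripper_width: 0.0004
gripper_force: 0.0
```

```bash
python3 - <<'E'
from h import *
print(rel(),env.get_state()['gripper_force'])
E
```

```text
{'t': 14.9, 'along': np.float64(1.4980315887281166), 'up': np.float64(0.00017867010503816073), 'h': np.float64(0.017136900312042784), 'F': np.float64(-0.13326110119550175), 'Fw': array([ 0.3 , -0.14, -0.05])} 0.0
```

arm_command(increments=[[0,0,0.03,0,0,0],[0,0,0.06,0,0,0],[0,0,0.09,0,0,0],[0,0,0.09,0,0,0],[0,0,0.09,0,0,0]])

```text
clock: 15.52
tool_pos: [0.4973, 0.1232, 0.2516]
ee_rot: [-0.027, 0.973, 0.156, 0.17]
wrist_force: [0.1, -0.7, 1.6]
gripper_width: 0.0008
gripper_force: 0.8
```

```bash
python3 - <<'E'
from h import *
print(rel(),env.get_state()['gripper_force'])
E
```

```text
{'t': 15.525, 'along': np.float64(1.5005345173935851), 'up': np.float64(0.00016124624062108627), 'h': np.float64(0.013552355702684971), 'F': np.float64(1.556454346884266), 'Fw': array([ 0.08, -0.69,  1.61])} 0.7895271823508665
```

arm_command(increments=[[0,0,0.01,0,0,0],[0,0,0.01,0,0,0],[0,0,0.01,0,0,0]])

```text
clock: 15.9
tool_pos: [0.4974, 0.1232, 0.2513]
ee_rot: [-0.027, 0.973, 0.156, 0.17]
wrist_force: [-2.6, -0.6, 4.5]
gripper_width: 0.0008
gripper_force: 1.9
```

```bash
python3 - <<'E'
from h import *
print(rel(),env.get_state()['gripper_force'])
E
```

```text
{'t': 15.9, 'along': np.float64(1.4996895341688536), 'up': np.float64(0.00017448857315898852), 'h': np.float64(0.013190396058250838), 'F': np.float64(5.161475832881387), 'Fw': array([-2.59, -0.59,  4.53])} 1.8630322173703462
```

All four faces sit at the same height, so the on/off call depends entirely on my panel reference. I'll check it with a second touch on bare panel, low on the slope and well clear of the bezels.

arm_command(increments=[[0,0,-0.3,0,0,0],[-0.9,0.9,-0.3,0,0,0],[-0.9,0.9,-0.3,0,0,0],[-0.9,0.9,0,0,0,0],[-0.9,0.9,0.12,0,0,0],[-0.9,0.9,0.2,0,0,0],[-0.9,0.9,0.25,0,0,0],[-0.9,0.9,0.28,0,0,0],[-0.9,0.9,0.28,0,0,0],[-0.9,0.9,0.28,0,0,0]])

```text
clock: 17.15
tool_pos: [0.4801, 0.0796, 0.2286]
ee_rot: [-0.027, 0.973, 0.156, 0.17]
wrist_force: [-0.0, -0.6, 0.7]
gripper_width: 0.0001
gripper_force: 0.0
```

```bash
python3 - <<'E'
from h import *
print(rel(),env.get_state()['gripper_force'])
E
```

```text
{'t': 17.15, 'along': np.float64(1.0010288342460487), 'up': np.float64(-0.03591912334453136), 'h': np.float64(0.00216655657511387), 'F': np.float64(0.7357808965679126), 'Fw': array([-0.04, -0.61,  0.7 ])} 0.0
```

arm_command(increments=[[0,0,0.025,0,0,0],[0,0,0.05,0,0,0],[0,0,0.05,0,0,0],[0,0,0.05,0,0,0]])

```text
clock: 17.65
tool_pos: [0.4807, 0.0799, 0.2266]
ee_rot: [-0.027, 0.973, 0.156, 0.17]
wrist_force: [1.3, 1.1, 0.5]
gripper_width: 0.0002
gripper_force: 0.0
```

```bash
python3 - <<'E'
from h import *
print(rel(),env.get_state()['gripper_force'])
E
```

```text
{'t': 17.65, 'along': np.float64(1.0010482667394742), 'up': np.float64(-0.03598752379638225), 'h': np.float64(7.394504597136571e-05), 'F': np.float64(-0.04402975015010828), 'Fw': array([1.26, 1.11, 0.51])} 0.0
```

arm_command(increments=[[0,0,0.025,0,0,0],[0,0,0.025,0,0,0],[0,0,0.025,0,0,0]])

```text
clock: 18.02
tool_pos: [0.4809, 0.0801, 0.2263]
ee_rot: [-0.027, 0.973, 0.156, 0.17]
wrist_force: [-12.8, -2.4, 17.6]
gripper_width: 0.0002
gripper_force: 10.2
```

```bash
python3 - <<'E'
from h import *
print(rel(),env.get_state()['gripper_force'])
E
```

```text
{'t': 18.025, 'along': np.float64(1.0029787478686873), 'up': np.float64(-0.035830646371589496), 'h': np.float64(-0.00022363704621336216), 'F': np.float64(20.93494460370781), 'Fw': array([-12.8 ,  -2.35,  17.59])} 10.241865534335375
```

arm_command(increments=[[0,0,0.025,0,0,0],[0,0,0.025,0,0,0],[0,0,0.025,0,0,0]])

```text
clock: 18.4
tool_pos: [0.481, 0.0802, 0.2262]
ee_rot: [-0.026, 0.973, 0.156, 0.17]
wrist_force: [-26.7, -5.5, 38.7]
gripper_width: 0.0007
gripper_force: 22.7
```

```bash
python3 - <<'E'
from h import *
print(rel(),env.get_state()['gripper_force'])
E
```

```text
{'t': 18.4, 'along': np.float64(1.0046406138215869), 'up': np.float64(-0.03570715535017633), 'h': np.float64(-0.000366157361363829), 'F': np.float64(45.65541371374991), 'Fw': array([-26.72,  -5.53,  38.72])} 22.697487445548177
```

Panel reference confirmed, though that last step pressed harder than I wanted. I'll back away and compare the cap heights by picture.

arm_command(increments=[[0,0,-0.5,0,0,0],[0,0,-1.5,0,0,0],[-1,0,-2.5,0,0,0],[-1.5,0,-3,0,0,0],[-1.5,0,-3,0,0,0],[-1.5,0,-3,0,0,0]])

```text
clock: 19.15
tool_pos: [0.3894, 0.05, 0.3173]
ee_rot: [-0.027, 0.973, 0.156, 0.17]
wrist_force: [0.1, 0.7, 0.4]
gripper_width: 0.0003
gripper_force: 0.0
```

```bash
python3 - <<'E'
from h import *
print(rel())
s=snap('wrist');im=s['frame'][:,:,::-1].copy()
im=cv2.resize(im,None,fx=4,fy=4,interpolation=cv2.INTER_CUBIC)
th=np.linspace(0,2*np.pi,60)
rv=cv2.Rodrigues(np.array(s['R']))[0]
cs=[]
for k in range(4):
    P0=c+yh*.072*(1.5-k)
    for r,h,col in((.0115,.0143,(0,255,0)),(.0115,.020,(0,0,255)),(.015,.0045,(255,255,0))):
        P=P0+n*h+r*(np.outer(np.cos(th),xs)+np.outer(np.sin(th),yh))
        q=cv2.projectPoints(P,rv,np.array(s['t'],float),np.array(s['intrinsics']),np.array(s['dist']))[0][:,0]*4+1.5
        cv2.polylines(im,[q.astype(np.int32)],True,col,1)
        cs.append(q.mean(0))
print(np.round(cs))
cs=np.array(cs);x0,y0=np.maximum(cs.min(0)-100,0).astype(int);x1,y1=(cs.max(0)+100).astype(int)
cr=im[y0:y1,x0:x1];print(cr.shape)
f=min(1,800/cr.shape[1],600/cr.shape[0]);cv2.imwrite('pics/w2.png',cv2.resize(cr,None,fx=f,fy=f,interpolation=cv2.INTER_AREA))
E
```

```text
{'t': 19.15, 'along': np.float64(1.005131855858121), 'up': np.float64(-0.09519968181140771), 'h': np.float64(0.11820375648006712), 'F': np.float64(0.21930098225642114), 'Fw': array([0.1 , 0.72, 0.35])}
[[1115.  312.]
 [1111.  309.]
 [1121.  316.]
 [1485.  312.]
 [1489.  309.]
 [1478.  316.]
 [1850.  316.]
 [1862.  313.]
 [1830.  320.]
 [2200.  324.]
 [2219.  322.]
 [2169.  327.]]
(218, 1309, 3)
```

View pics/w2.png

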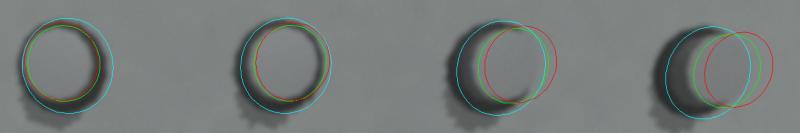

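The overlay shows the caps close to the green (latched) circles. The model circles sit slightly to the right of the real bezels at keys 3 and 4, so I'll look closer without the overlay.

```bash
python3 - <<'E'
from h import *
s=snap('wrist');im=s['frame'][:,:,::-1].copy()[55:108,430:580]
im=cv2.normalize(cv2.resize(im,None,fx=5,fy=5,interpolation=cv2.INTER_CUBIC).astype(float),None,0,255,cv2.NORM_MINMAX)
g=np.clip((im/255)**.7*255*1.2,0,255)
cv2.imwrite('pics/w3.png',g)
rv=cv2.Rodrigues(np.array(s['R']))[0]
th=np.linspace(0,2*np.pi,60)
for k in (2,3):
    P0=c+yh*.072*(1.5-k)
    for r,h in((.0115,.0143),(.0115,.020),(.015,.0045),(.015,0)):
        P=P0+n*h+r*(np.outer(np.cos(th),xs)+np.outer(np.sin(th),yh))
        q=cv2.projectPoints(P,rv,np.array(s['t'],float),np.array(s['intrinsics']),np.array(s['dist']))[0][:,0]
        q=(q-[430,55])*5+2;print(k+1,r,h,'L',q[:,0].min().round(),'R',q[:,0].max().round(),'T',q[:,1].min().round(),'B',q[:,1].max().round())
E
```

```text
3 0.0115 0.0143 L 94.0 R 238.0 T 43.0 B 197.0
3 0.0115 0.02 L 107.0 R 255.0 T 38.0 B 195.0
3 0.015 0.0045 L 50.0 R 232.0 T 28.0 B 221.0
3 0.015 0 L 41.0 R 219.0 T 32.0 B 222.0
4 0.0115 0.0143 L 535.0 R 673.0 T 55.0 B 206.0
4 0.0115 0.02 L 558.0 R 698.0 T 51.0 B 205.0
4 0.015 0.0045 L 478.0 R 652.0 T 40.0 B 229.0
4 0.015 0 L 462.0 R 633.0 T 43.0 B 229.0[ WARN:0@0.497] global loadsave.cpp:1063 imwrite_ Unsupported depth image for selected encoder is fallbacked to CV_8U.
```

View pics/w3.png

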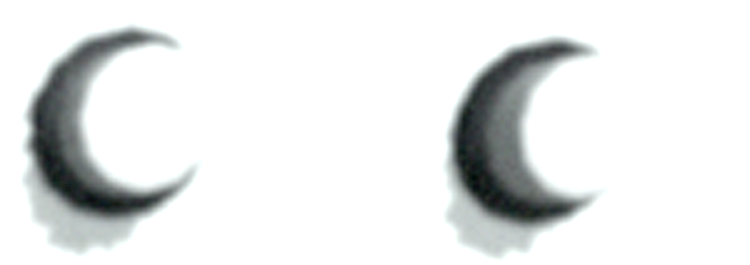

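The close-up settles it. The gap between the bezel's left edge and the cap's left edge is 47 px at key 3 (latched predicts 53, out 66) and 70 px at key 4 (latched predicts 73, out 96). The touches agree: all four faces are about 13.5 mm off the panel and none resisted at 17 mm. Every key is already in, so nothing should be pushed. The arm is clear, so I'm handing in.

```bash
python3 -c "
from h import *
print(env.job_done())"
```

```text
the job is handed in; nothing more can be done
None
```

I handed the job in without pushing any key: all four felt already latched in (faces about 13.5 mm off the panel, where an out key would be near 20 mm), though one reference touch on the bare panel reached about 45 N at the fingertips, harder than intended.

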